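Open the ribbon bay of the jammed label printer and work its head-release lever

ROBOT

A 7-joint arm with a two-finger parallel gripper is mounted at the origin on the work surface. World frame = base frame: x ahead of the robot, y to its left, z up, the work surface at z = 0. Lengths are in m, angles in rad, forces in N, time in s.
With the tool pointing down it reaches from about 0.425 to 0.875 m from the base axis. Payload 9.9 kg.
Tool frame: the origin (TCP) lies at the very end of the fingers, on their centre line; the grasp point (between the pads) lies 19 mm behind it (tcp_to_grasp is the distance from the TCP to the grasp point, in m); z points along the fingers, y is the direction in which the jaws open and shut (so a half turn about z gives the same grasp; the last joint's range is limited). The gripper opens to 85 mm and grips with 20 to 120 N. Pads are 22 mm wide; open, the fingers measure 114 mm over their backs; the gripper's body (76 mm by 85 mm) begins 54 mm behind the grasp point. The pads swing forward as they close: fully open they stand 13 mm farther back than shut.
Start: joints at [1.201, 0.576, 0.025, 1.437, -0.015, 1.129, -0.057], TCP at [0.19, -0.648, 0.198] pointing down, gripper open.
Joint ranges: [-2.76, 2.76], [-0.34, 2.15], [-1.52, 1.57], [0.19, 2.46], [-1.09, 4.23], [0.17, 1.99], [-2.82, 2.82]. Speed limits (rad/s): [2.22, 2.22, 3.01, 3.01, 3.14, 3.14, 3.14].

INTERFACE

Orientations are given as [roll, pitch, yaw] about the fixed x, y, z axes, in that order (R = Rz(yaw) Ry(pitch) Rx(roll)).
In Python, from cell import * gives the robot as it stands.
- The arm moves only by the tool play_rows, never from a script. Its argument "deltas" is a list of rows, each a list of 6 numbers: the shift along the world's x, y, z in cm, then the turn, a rotation vector about the world's x, y, z in rad. In form: [[x, y, z, rx, ry, rz], ...]. A call has exactly 5 rows; each row shifts and turns the commanded pose from where the row before left it; what a row does not reach is not made up. A row lasts 1/12 s, in which the tool goes at most 41.7 mm and 7.16 degrees, less where a joint would pass 70% of its speed; a pose out of reach is approached as far as the arm can. A call with a gripper value outside its range is refused whole. "jaw" is the opening, from 0 (shut) to 1 (fully open), set as the call begins (left out, the last holds). The fingers move at their own pace and stop on an object; "force" is the grip in N (left out, the last holds). Time passes only in rows, so rows that do not move let the fingers close, or fill a call up. It gives the time, the measured TCP pose, the force and the opening at its end, in the units of the state.
- get_obs(): the state, without advancing time (a new reading comes with each control period).
- camera(name): name is "scene" or "top"; returns (picture, depth): 400x640x3 uint8, red, green, blue; 400x640 float32, m along the optical axis (not along the pixel's ray), 0 where there is no reading.
- camera_info(name): a dict with "camera_matrix" (3x3 intrinsics, pixels), "R" (3x3) and "t" (3): a world point X has camera coordinates R X + t. Camera axes: x right, y down, z forward; pixel columns grow to the right and rows downward; lengths in m; the calibration is good to about 2 mm. A picture is of the moment at which its call begins. camera_info takes no time and is no camera call.
- hand_in(): hands the job in, once; it reports no verdict.
The state is a dict: "time_s": time; "joints": joint angles; "joint_vel": joint speeds; "joint_efforts": joint torques, N m; "position": TCP position; "tcp_rot": TCP orientation; "ft_force": force on the tool from outside, world axes, zero at the start; "ft_torque": the same for the moment, N m; "opening": opening from 0.0 (shut) to 1.0 (fully open).
Only numpy, scipy, OpenCV 4.12 (cv2) and the standard library are available. Lean on these libraries where they do the work, as an engineer would, in place of code of your own. Each camera call takes 0.05 s, during which the arm holds its last target.

TASK

The label printer is jammed: squeeze the two orange side tabs of its white snap-fit cover together, lift the cover off and set it down gently, right way up, in the middle of the blue pad in the grey tray. With the cover laid down and released, swing the green-tipped lever in the open bay forward fully to its stop and let it spring back. Leave everything else on the bench where it is.

Things in the scene. Friction and masses are not known exactly. Their poses are not given: they have to be found in the camera images.
- printer: Grey desktop label printer, fixed, 265 long (x), 200 wide (y). Origin on the bench under the centre of its ribbon bay; x points to its rear (front -x faces the robot), y to its left, z up. Flat deck 95 high: x -80 to 100, y -100 to 100 mm; behind it (x 100 to 185) a roll hood rises to 130. Bay: opening in the deck, x -50 to 50 and y -20 to 20 mm, 35 deep; deck plate 5 thick.
- cover_center (a point): White box-shaped snap-fit cover over the printer's bay; point half-way up its 40 mm height, at its middle. 112 long (its x) by 48 wide (its y), about 100 g. Starts seated on the deck, axes along the printer's. An orange ribbed tab midway on each long side: 30 wide (along x), from 17 below to 15 above this point; 60 mm across both at rest, 50 pressed.
- tab_left (a joint): Sprung tab on the cover's +y side: 0 out, 0.005 m fully in; 2.7 N to start, 7.2 N fully in. Its barb catches under the deck until pressed about 0.0025; with both tabs pressed, and kept so, the cover lifts straight up (12 mm to clear).
- tab_right (a joint): The same on the cover's -y side.
- head_lever (a joint): Sprung head-release lever in the bay under the cover. 0 = at rest leaning 0.4 rad to the rear, grows as it swings to the printer's front (-x), stop at 0.8 rad (leaning 0.4 forward). About 1.5 N at the knob to start, 4 N at the stop; springs back when let go. Hinge axis along the printer's y, 18 mm behind the bay's centre, 70 above the bench; knob axis 50 from the hinge.
- lever_knob (a point): Centre of the lever's green knob, a cylinder 12 diameter, 24 long across (printer's y). At rest 21 above the deck, 37 mm behind the bay's centre; at the stop 1.5 mm ahead of the centre, again 21 above the deck (25 at mid swing). Axes turn with the lever.
- tray: Grey open tray, fixed, 308 long (x) by 158 wide (y), 34 high, walls and floor 4 thick. Origin at the centre of its underside. One end holds the blue pad, the other the label roll.
- pad: Blue square pad, fixed, 142 by 142, 4 thick, lying in one end of the tray, axes along the tray's. Origin at the centre of its underside.
- roll_mid (a point): White label roll, loose, 72 diameter, 55 high, standing in the tray's other end; centre. Leave it alone.
- scanner_mid (a point): Scanner on a post, fixed, between printer and tray: base 80 diameter, post 14 diameter, handle and head 90 by 50 from 135 up; 261 high. Point on its axis 130 above the bench.
- bottle_mid (a point): Clear bottle with a blue cap, loose, 52 diameter, 160 high; centre. Leave it alone.
- measure_mid (a point): Grey tape measure, loose, 62 by 30, 58 high; centre. Leave it alone.
- marker_mid (a point): Black marker pen, loose, 14 by 14, 110 long, lying across the printer's roll hood; centre. Leave it alone.
- cover: The same white cover; its origin lies in the plane of its rim, 20 mm below cover_center. Locating lugs and tab legs reach 12 below the rim (32 below cover_center); on a flat surface the cover stands level on them.
Things that resemble listed ones, but are neither listed nor needed, are in the scene too. What is shaped like the cover but red or turquoise is not meant.

How it is judged:
By the outcome, as a careful person would: the job done as asked, in the order asked, and still so for the second after the job is handed in, with the robot touching nothing.
It also fails if it takes over 54 s, if anything falls off the work surface, if the arm or the gripper's body presses on something with over 40 N, if the wrist force passes 120 N, or if a joint passes its speed limit or range.

## Working session

There is one attempt and no reset: what is moved stays moved. The work goes in short steps, Python scripts to look and compute and a tool call to move; the robot and the scene stay as the last step left them, time stands still between calls to the robot, and variables do not carry over. Pictures are saved under pics/ and viewed, and the job is handed in when it is done.

Besides the shell and the picture viewer there is one more tool, called after "Call:" as name(argument=value, ...), one argument or row to a line, values as JSON. play_rows: Moves the arm, as the interface text tells. Its arguments: {"type":"object","properties":{"deltas":{"type":"array"},"jaw":{"type":"number"},"force":{"type":"number"}},"required":["deltas"]}

```bash
mkdir -p pics; cat > h.py <<'E'
from cell import *
import numpy as np, cv2
def snap(name,fn):
    p,d=camera(name); cv2.imwrite('pics/'+fn+'.png',p[:,:,::-1]); np.savez('pics/'+fn+'.npz',p=p,d=d); return p,d
def load(fn):
    z=np.load('pics/'+fn+'.npz'); return z['p'],z['d']
def world(name,u,v,z):
    i=camera_info(name);K=np.array(i['camera_matrix']);R=np.array(i['R']);t=np.array(i['t'])
    c=np.linalg.inv(K)@np.array([u,v,1.])*z
    return R.T@(c-t)
def onz(name,u,v,h):
    a=world(name,u,v,0.);b=world(name,u,v,1.);s=(h-a[2])/(b[2]-a[2]);return a+s*(b-a)
def pix(name,X):
    i=camera_info(name);K=np.array(i['camera_matrix']);c=np.array(i['R'])@np.array(X)+np.array(i['t']);q=K@c;return q[:2]/q[2]
def crop(fn,u0,v0,u1,v1,k,out):
    p,_=load(fn); cv2.imwrite('pics/'+out+'.png',cv2.resize(p[v0:v1,u0:u1,::-1],None,fx=k,fy=k,interpolation=cv2.INTER_CUBIC))
E
python3 - <<'E'
from h import *
snap('scene','s0');snap('top','t0');print(get_obs())
for n in('scene','top'):
    i=camera_info(n);print(n,i['camera_matrix'],-np.array(i['R']).T@i['t'],i['R'])
E
```

```text
{'time_s': 0.1, 'joints': array([ 1.20122879,  0.57646271,  0.02484346,  1.43781894, -0.01501274,
        1.12898111, -0.05651781]), 'joint_vel': array([-0.00101402, -0.00272453,  0.0007178 , -0.00384715, -0.00063229,
        0.00026256,  0.00024121]), 'joint_efforts': array([ 6.49960668e-03, -7.67302465e+01,  2.25793988e+00, -2.86602241e+01,
        1.58055034e-02,  8.75784812e-03,  1.22050849e-05]), 'position': array([ 0.19016409, -0.64719386,  0.19752074]), 'tcp_rot': array([-3.14010827e+00,  6.26571442e-05,  2.85780158e-01]), 'ft_force': array([-1.18966909,  0.21346282,  0.43210736]), 'ft_torque': array([-0.00144134,  0.04930222, -0.00648682]), 'opening': 0.9989044825243082}
scene [[471.39874787   0.         317.65797637]
 [  0.         471.39874787 200.8135271 ]
 [  0.           0.           1.        ]] [1.35737851 0.73833116 0.83655534] [[-0.55519189  0.83151826 -0.01842111]
 [ 0.46232106  0.29012198 -0.8379072 ]
 [-0.69139077 -0.47371575 -0.54550178]]
top [[363.02896402   0.         324.44133102]
 [  0.         363.02896402 201.85549525]
 [  0.           0.           1.        ]] [0.37558832 0.11822995 1.01653496] [[-0.00299109 -0.99995705 -0.00877169]
 [-0.99324211  0.0039885  -0.11599223]
 [ 0.11602224  0.00836546 -0.99321139]]
```

View pics/s0.png

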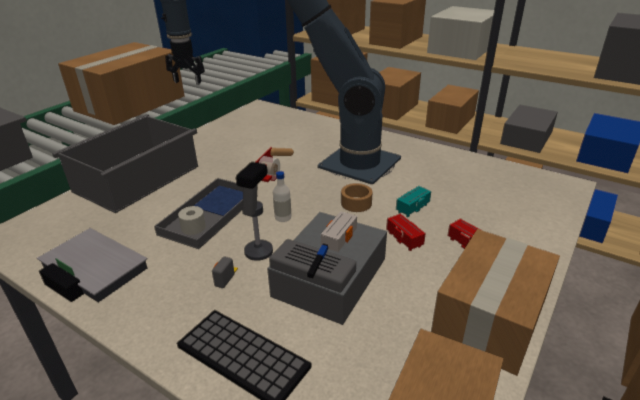

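View pics/t0.png

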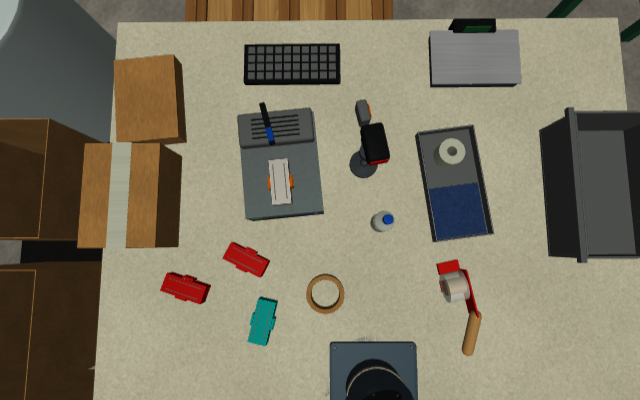

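The white cover with orange tabs is at top (280,182) on the printer. Possible mix-ups are the red covers at (247,259) and (185,288) and the turquoise one at (263,320). The blue pad is at (460,210), the roll at (453,151), the scanner head at (375,143), the bottle at (384,221), and the marker at (267,124).

```bash
python3 - <<'E'
from h import *
crop('t0',225,95,335,225,5,'t0p');crop('t0',405,115,505,250,4,'t0t');crop('s0',260,190,400,320,5,'s0p')
p,d=load('t0')
for u,v in[(280,182),(280,165),(255,160),(305,200),(260,205),(460,210),(440,165),(384,221),(375,140)]:
    print((u,v),world('top',u,v,d[v,u]).round(4))
E
```

```text
(280, 182) [0.5282 0.2349 0.1353]
(280, 165) [0.5711 0.2356 0.134 ]
(255, 160) [0.5935 0.3061 0.0941]
(305, 200) [0.4881 0.1757 0.096 ]
(260, 205) [0.4758 0.2908 0.0953]
(460, 210) [ 0.4693 -0.2508  0.0062]
(440, 165) [ 0.5963 -0.199   0.0106]
(384, 221) [ 0.4299 -0.0156  0.1553]
(375, 140) [0.5965 0.0162 0.2607]
```

View pics/t0p.png

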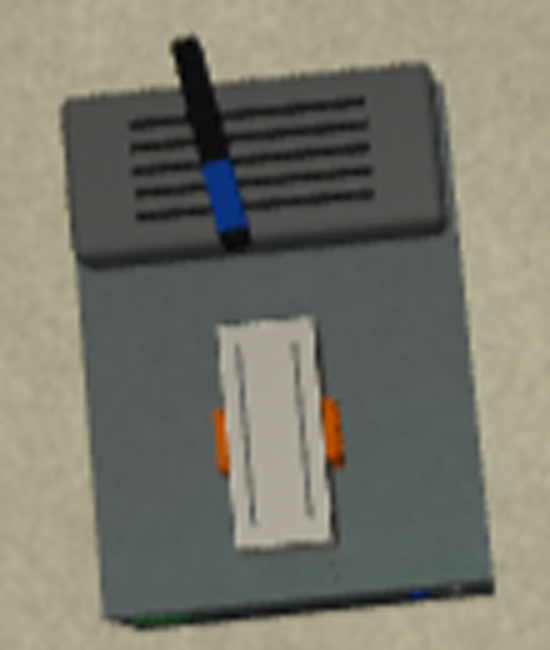

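View pics/t0t.png

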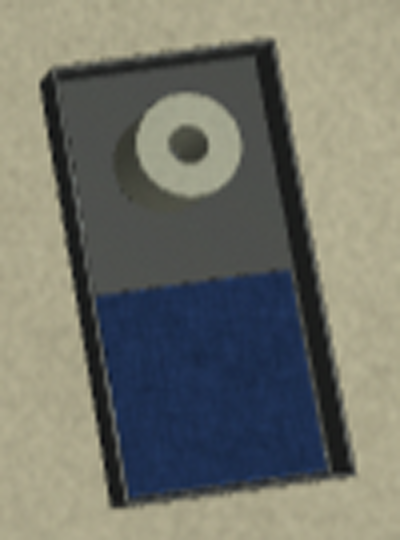

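View pics/s0p.png

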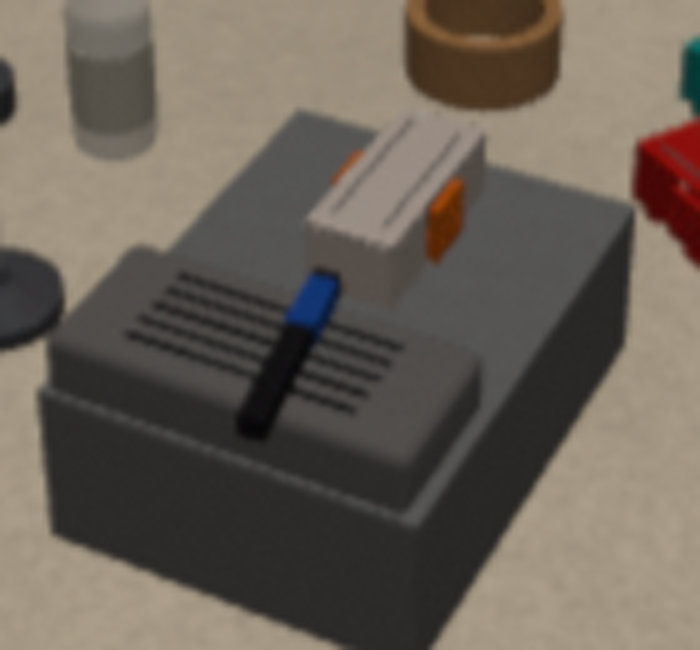

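```bash
python3 - <<'E'
from h import *
p,d=load('t0')
def rep(n,c,k,o,h):
    P=np.array([onz('top',a/k+o[0]-0.4,b/k+o[1]-0.4,h)[:2] for a,b in c]);print(n,P.round(4).tolist(),'mean',P.mean(0).round(4))
    e=np.roll(P,-1,0)-P;print('  len',np.linalg.norm(e,axis=1).round(4),'ang deg',np.degrees(np.arctan2(e[:,1],e[:,0])).round(1))
rep('cover',[(217,326),(313,317),(334,541),(236,549)],5,(225,95),.135)
rep('deck+hood',[(79,262),(452,236),(492,583),(104,619)],5,(225,95),.095)
rep('pad',[(97,297),(291,270),(329,470),(126,498)],4,(405,115),.008)
rep('traytop',[(43,76),(272,40),(354,472),(112,506)],4,(405,115),.034)
# segmentation by depth
h,w=d.shape;U,V=np.meshgrid(np.arange(w),np.arange(h))
i=camera_info('top');K=i['camera_matrix'];c=np.linalg.inv(K)@np.stack([U.ravel(),V.ravel(),np.ones(h*w)])*d.ravel()
W=(np.array(i['R']).T@(c-np.array(i['t'])[:,None])).T.reshape(h,w,3)
m=(W[...,2]>.127)&(W[...,2]<.145)&(U>255)&(U<310)&(V>150)&(V<215)&(p.min(2)>100)
print('cover seg',m.sum(),cv2.minAreaRect((W[m][:,:2]*1000).astype(np.float32)),np.median(W[m][:,2]))
b=(p[...,2].astype(int)>p[...,0]+25)&(U>420)&(V>170)&(V<245)&(U<500)
print('pad',b.sum(),cv2.minAreaRect((W[b][:,:2]*1000).astype(np.float32)),np.median(W[b][:,2]))
m=(W[...,2]>.245)&(U>340)&(U<400);print('scanhead',cv2.minAreaRect((W[m][:,:2]*1000).astype(np.float32)))
m=(W[...,2]>.03)&(U>430)&(U<480)&(V>130)&(V<172)&(p.min(2)>110);print('roll',cv2.minAreaRect((W[m][:,:2]*1000).astype(np.float32)))
m=(W[...,2]>.122)&(W[...,2]<.145)&(U>235)&(U<320)&(V<150);print('hood',cv2.minAreaRect((W[m][:,:2]*1000).astype(np.float32)))
E
```

```text
cover [[0.5842, 0.2654], [0.5885, 0.2178], [0.4766, 0.2065], [0.4728, 0.2544]] mean [0.5305 0.236 ]
  len [0.0479 0.1125 0.0481 0.1119] ang deg [ -84.8 -174.2   94.5    5.6]
deck+hood [[0.6281, 0.3447], [0.641, 0.1501], [0.4593, 0.1297], [0.4416, 0.3275]] mean [0.5425 0.238 ]
  len [0.195  0.1828 0.1985 0.1873] ang deg [ -86.2 -173.6   95.1    5.3]
pad [[0.5289, -0.1659], [0.5475, -0.3023], [0.4076, -0.3212], [0.3888, -0.1808]] mean [ 0.4682 -0.2425]
  len [0.1376 0.1412 0.1417 0.1409] ang deg [ -82.3 -172.3   97.6    6.1]
traytop [[0.6804, -0.1268], [0.7053, -0.2867], [0.4054, -0.3265], [0.3831, -0.1635]] mean [ 0.5435 -0.2259]
  len [0.1618 0.3025 0.1645 0.2995] ang deg [ -81.2 -172.4   97.8    7. ]
cover seg 851 ((531.4776000976562, 237.047607421875), (112.0596923828125, 48.338844299316406), 5.379892349243164) 0.13448021216330508
pad 2513 ((449.793212890625, -93.96101379394531), (141.7100830078125, 440.0777893066406), 7.471980571746826) 0.007318667098225086
scanhead ((351.9353332519531, 49.47468566894531), (571.0833740234375, 136.61737060546875), 1.0536378622055054)
roll ((534.566162109375, -71.16357421875), (71.29642486572266, 489.37957763671875), 31.721290588378906)
hood ((679.5169067382812, 251.07638549804688), (109.34596252441406, 189.68174743652344), 5.788691997528076)
```

Call:
play_rows(
  deltas=[
    [2,2.5,2.5,0,0,-0.038],
    [2,2.5,2.5,0,0,-0.038],
    [2,2.5,2.5,0,0,-0.038],
    [2,2.5,2.5,0,0,-0.038],
    [2,2.5,2.5,0,0,-0.038],
  ],
  jaw=1,
  force=30,
)

```text
time_s: 0.52
position: [0.2909, -0.5211, 0.3241]
tcp_rot: [-3.141, 0.0, 0.094]
ft_force: [1.4, -0.3, 0.1]
opening: 0.999
```

```bash
python3 - <<'E'
from h import *
p,d=load('t0')
h,w=d.shape;U,V=np.meshgrid(np.arange(w),np.arange(h))
b=((p[...,2].astype(int)>p[...,0]+25)&(U>425)&(V>175)&(V<243)&(U<500)).astype(np.uint8)
b=cv2.morphologyEx(b,cv2.MORPH_OPEN,np.ones((3,3)))
v,u=np.nonzero(b)
P=np.array([onz('top',a,c,.008)[:2] for a,c in zip(u,v)])
print('pad',len(P),cv2.minAreaRect((P*1000).astype(np.float32)),P.mean(0))
# project estimates onto pictures
def box(n,c,yaw,l,wd,z,img,col):
    R=np.array([[np.cos(yaw),-np.sin(yaw)],[np.sin(yaw),np.cos(yaw)]])
    q=[pix(n,[*(np.array(c)+R@np.array(o)),z]) for o in((l/2,wd/2),(l/2,-wd/2),(-l/2,-wd/2),(-l/2,wd/2))]
    cv2.polylines(img,[((np.array(q)+.5)*4*16).astype(int)],True,col,1,cv2.LINE_AA,4)
for n,f,r in(('top','t0',[(240,140,330,230),(410,160,510,250)]),('scene','s0',[(290,190,400,270),(150,160,270,250)])):
    p,_=load(f);im=cv2.resize(p[:,:,::-1],None,fx=4,fy=4,interpolation=cv2.INTER_CUBIC)
    box(n,(.531,.2365),.094,.112,.048,.135,im,(0,255,0));box(n,(.531,.2365),.094,.030,.060,.130,im,(255,255,0))
    box(n,(.4685,-.243),.13,.142,.142,.008,im,(0,255,255))
    for k,(a,bb,c,e) in enumerate(r):cv2.imwrite(f'pics/ov_{f}_{k}.png',im[bb*4:e*4,a*4:c*4])
E
```

```text
Traceback (most recent call last):
  File "h.py", line 12, in onz
    a=world(name,u,v,0.);b=world(name,u,v,1.);s=(h-a[2])/(b[2]-a[2]);return a+s*(b-a)
                           ~~~~~^^^^^^^^^^^^^
  File "h.py", line 8, in world
    i=camera_info(name);K=np.array(i['camera_matrix']);R=np.array(i['R']);t=np.array(i['t'])
ValueError: time passes only in moves, steps and waits
```

```bash
sed -i 's/^import numpy.*/&\n_ci=camera_info\n_C={}\ndef camera_info(n):\n    if n not in _C:_C[n]=_ci(n)\n    return _C[n]/' h.py
python3 - <<'E'
from h import *
p,d=load('t0')
h,w=d.shape;U,V=np.meshgrid(np.arange(w),np.arange(h))
b=((p[...,2].astype(int)>p[...,0]+25)&(U>425)&(V>175)&(V<243)&(U<500)).astype(np.uint8)
b=cv2.morphologyEx(b,cv2.MORPH_OPEN,np.ones((3,3)))
v,u=np.nonzero(b)
P=np.array([onz('top',a,c,.008)[:2] for a,c in zip(u,v)])
print('pad',len(P),cv2.minAreaRect((P*1000).astype(np.float32)),P.mean(0))
def box(n,c,yaw,l,wd,z,img,col):
    R=np.array([[np.cos(yaw),-np.sin(yaw)],[np.sin(yaw),np.cos(yaw)]])
    q=[pix(n,[*(np.array(c)+R@np.array(o)),z]) for o in((l/2,wd/2),(l/2,-wd/2),(-l/2,-wd/2),(-l/2,wd/2))]
    cv2.polylines(img,[((np.array(q)+.5)*4*16).astype(int)],True,col,1,cv2.LINE_AA,4)
for n,f,r in(('top','t0',[(240,140,330,230),(410,160,510,250)]),('scene','s0',[(290,190,390,270),(150,160,250,250)])):
    p,_=load(f);im=cv2.resize(p[:,:,::-1],None,fx=4,fy=4,interpolation=cv2.INTER_CUBIC)
    box(n,(.531,.2365),.094,.112,.048,.135,im,(0,255,0));box(n,(.531,.2365),.094,.030,.060,.130,im,(255,255,0))
    box(n,(.4685,-.243),.13,.142,.142,.008,im,(0,255,255))
    o=[cv2.resize(im[bb*4:e*4,a*4:c*4],(400,360 if (e-bb)>85 else 320)) for a,bb,c,e in r]
    hh=min(x.shape[0] for x in o);cv2.imwrite(f'pics/ov_{f}.png',np.hstack([x[:hh] for x in o]))
E
```

```text
pad 2510 ((469.1181640625, -241.82078552246094), (141.40415954589844, 137.91651916503906), 7.531264781951904) [ 0.46837478 -0.2419644 ]
```

View pics/ov_t0.png

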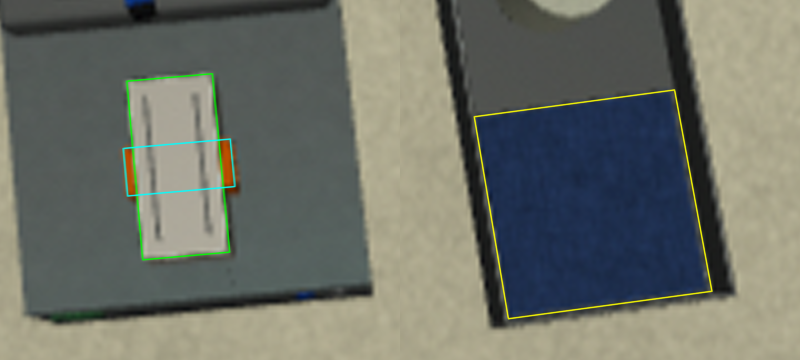

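View pics/ov_s0.png

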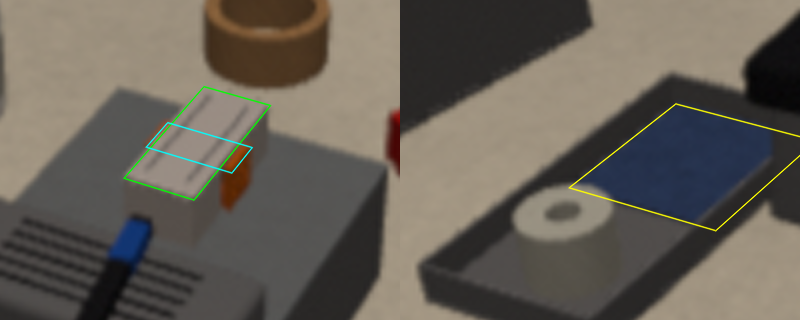

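The overlays fit both views: cover centre (0.531, 0.2365) with yaw 0.094, pad centre (0.4685, -0.2425) with yaw 0.13. Now moving to the cover.

Call:
play_rows(
  deltas=[
    [2.4,3,0,0,0,0],
    [2.4,3,0,0,0,0],
    [2.4,3,0,0,0,0],
    [2.4,3,0,0,0,0],
    [2.4,3,0,0,0,0],
  ],
)

```text
time_s: 0.93
position: [0.411, -0.3709, 0.3232]
tcp_rot: [-3.141, 0.0, 0.096]
ft_force: [0.6, -0.4, -0.6]
opening: 1.004
```

Call:
play_rows(
  deltas=[
    [1.4,3.4,0,0,0,0],
    [1.4,3.4,0,0,0,0],
    [1.4,3.4,0,0,0,0],
    [1.4,3.4,0,0,0,0],
    [1.4,3.4,0,0,0,0],
  ],
)

```text
time_s: 1.35
position: [0.4804, -0.2008, 0.3231]
tcp_rot: [-3.141, 0.0, 0.096]
ft_force: [-0.1, -0.0, 0.4]
opening: 1.002
```

Call:
play_rows(
  deltas=[
    [1,3.4,0,0,0,0],
    [1,3.4,0,0,0,0],
    [1,3.4,0,0,0,0],
    [1,3.4,0,0,0,0],
    [1,3.4,0,0,0,0],
  ],
)

```text
time_s: 1.77
position: [0.5303, -0.0309, 0.3231]
tcp_rot: [3.142, 0.0, 0.096]
ft_force: [1.3, 0.0, 1.2]
opening: 0.999
```

Call:
play_rows(
  deltas=[
    [0,3.4,0,0,0,0],
    [0,3.4,0,0,0,0],
    [0,3.4,0,0,0,0],
    [0,3.4,0,0,0,0],
    [0,3.4,0,0,0,0],
  ],
)

```text
time_s: 2.18
position: [0.5298, 0.1389, 0.323]
tcp_rot: [3.141, 0.001, 0.096]
ft_force: [0.6, -0.6, 0.5]
opening: 0.999
```

Call:
play_rows(
  deltas=[
    [0.02,2.75,0,0,0,0],
    [0.02,2.5,0,0,0,0],
    [0.02,2.5,0,0,0,0],
    [0.02,2,-1,0,0,0],
    [0,0,-2,0,0,0],
  ],
)

```text
time_s: 2.6
position: [0.5308, 0.2408, 0.2943]
tcp_rot: [-3.137, -0.003, 0.102]
ft_force: [-0.5, 0.6, -0.7]
opening: 1.003
```

Call:
play_rows(
  deltas=[
    [0,0,-2.5,0,0,0],
    [0,0,-2.5,0,0,0],
    [0,0,-2.5,0,0,0],
    [0,0,-2,0,0,0],
    [0,0,0,0,0,0],
  ],
)

```text
time_s: 3.02
position: [0.5288, 0.2335, 0.1941]
tcp_rot: [3.139, 0.007, 0.096]
ft_force: [-0.0, 0.0, -0.5]
opening: 0.997
```

```bash
python3 - <<'E'
from h import *
snap('scene','s1');snap('top','t1');crop('s1',270,130,410,300,4,'s1p');crop('t1',225,120,335,220,5,'t1p');o=get_obs();print(o['position'],o['tcp_rot'],o['ft_force'])
E
```

```text
[0.53086147 0.23476706 0.19821381] [3.14117884e+00 1.35050265e-03 9.58767096e-02] [0.33810706 0.06150651 1.00800951]
```

View pics/s1p.png

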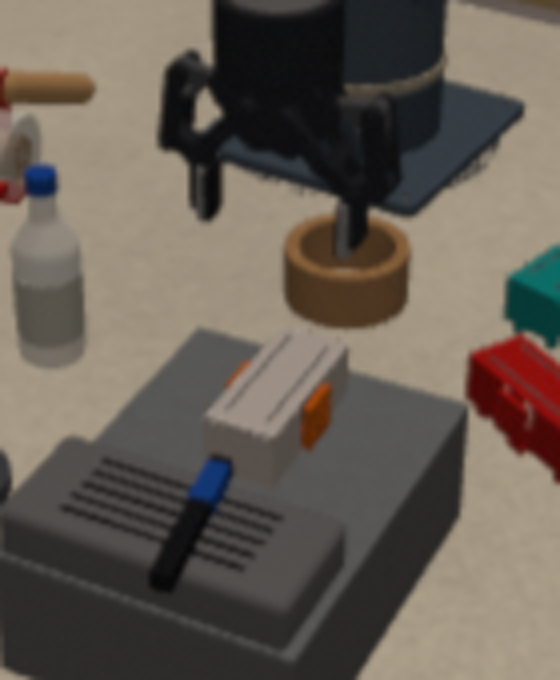

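View pics/t1p.png

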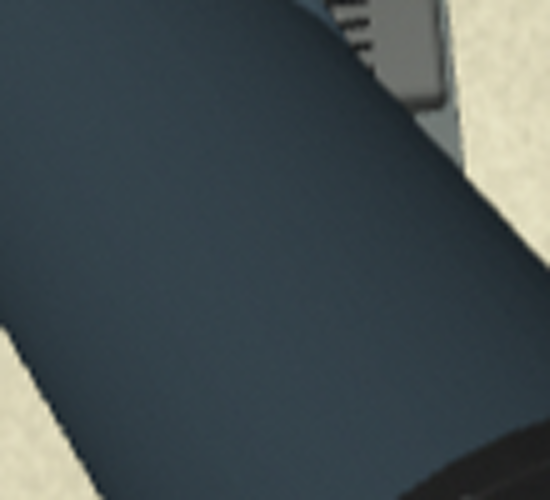

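```bash
python3 - <<'E'
from h import *
for z in(.198,.211):
  for s in(.0475,-.0475):
    q=pix('scene',[.5309-s*.095,.2348+s,z]);print(z,s,((q-[270,130])*4).round(0))
E
```

```text
0.198 0.0475 [346. 314.]
0.198 -0.0475 [207. 276.]
0.211 0.0475 [347. 296.]
0.211 -0.0475 [206. 258.]
```

```bash
python3 - <<'E'
from h import *
p,d=load('s1')
for cu,cv_ in((345,210),(345,230),(345,245),(345,252),(205,185),(205,200),(205,212),(250,40),(250,95)):
    u=int(270+cu/4);v=int(130+cv_/4);print((cu,cv_),d[v,u],world('scene',u,v,d[v,u]).round(4))
E
```

```text
(345, 210) 1.0895276 [0.5348 0.2833 0.277 ]
(345, 230) 1.0958378 [0.5354 0.284  0.264 ]
(345, 245) 1.1089469 [0.5299 0.2813 0.2493]
(345, 252) 1.110376 [0.531  0.2821 0.2446]
(205, 185) 1.1338023 [0.5414 0.1906 0.2679]
(205, 200) 1.1416931 [0.5402 0.1896 0.2558]
(205, 212) 1.144523 [0.5416 0.1904 0.2483]
(250, 40) 1.0295739 [0.5667 0.2381 0.3856]
(250, 95) 1.0830961 [0.5395 0.2208 0.3372]
```

```bash
python3 - <<'E'
from h import *
o=get_obs();print(o['time_s'],o['position'])
p,d=snap('scene','s2');crop('s2',270,130,410,300,4,'s2p');o=get_obs();print(o['time_s'],o['position'],o['tcp_rot'])
E
```

```text
3.1167 [0.53086147 0.23476706 0.19821381]
3.1667 [0.53151547 0.23514931 0.19921829] [-3.14120990e+00 -6.58140656e-04  9.57416959e-02]
```

View pics/s2p.png

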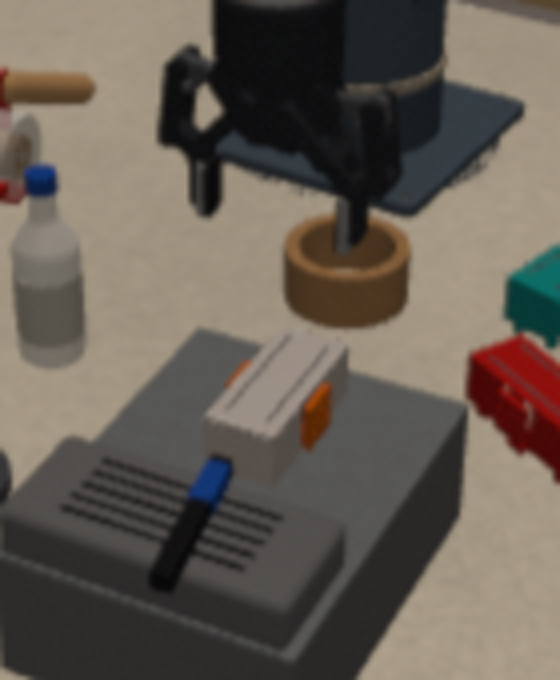

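```bash
python3 - <<'E'
from h import *
print(pix('scene',[.19,-.647,.1975]),pix('scene',[.19,-.647,.24]))
crop('s0',140,30,230,110,7,'s0g')
p,d=load('s2')
h,w=d.shape;U,V=np.meshgrid(np.arange(w),np.arange(h))
i=camera_info('scene');c=np.linalg.inv(i['camera_matrix'])@np.stack([U.ravel(),V.ravel(),np.ones(h*w)])*d.ravel()
W=(np.array(i['R']).T@(c-np.array(i['t'])[:,None])).T.reshape(h,w,3)
m=(np.hypot(W[...,0]-.531,W[...,1]-.235)<.075)&(W[...,2]>.15)&(d>0)
Q=W[m]
for a in np.arange(.18,.45,.01):
    s=Q[(Q[:,2]>=a)&(Q[:,2]<a+.01)]
    if len(s): print(round(a,2),len(s),s.min(0).round(3),s.max(0).round(3))
E
```

```text
[189.65081618  95.15061535] [187.78544767  84.39659803]
0.24 11 [0.526 0.187 0.245] [0.546 0.284 0.25 ]
0.25 47 [0.52  0.179 0.251] [0.549 0.29  0.26 ]
0.26 57 [0.52  0.178 0.26 ] [0.548 0.291 0.27 ]
0.27 58 [0.519 0.178 0.27 ] [0.548 0.292 0.279]
0.28 50 [0.522 0.168 0.28 ] [0.549 0.294 0.29 ]
0.29 136 [0.511 0.164 0.29 ] [0.552 0.308 0.3  ]
0.3 167 [0.51  0.165 0.3  ] [0.553 0.308 0.31 ]
0.31 202 [0.512 0.165 0.31 ] [0.554 0.308 0.32 ]
0.32 161 [0.511 0.165 0.32 ] [0.553 0.306 0.33 ]
0.33 235 [0.516 0.163 0.33 ] [0.554 0.305 0.34 ]
0.34 257 [0.512 0.167 0.34 ] [0.554 0.303 0.35 ]
0.35 60 [0.512 0.172 0.35 ] [0.546 0.302 0.36 ]
0.36 114 [0.519 0.209 0.36 ] [0.569 0.272 0.37 ]
0.37 133 [0.519 0.209 0.37 ] [0.57  0.271 0.38 ]
0.38 137 [0.52  0.209 0.38 ] [0.57  0.273 0.39 ]
0.39 133 [0.52  0.209 0.39 ] [0.572 0.272 0.4  ]
0.4 198 [0.505 0.201 0.4  ] [0.571 0.272 0.41 ]
0.41 66 [0.522 0.216 0.41 ] [0.569 0.269 0.42 ]
0.42 164 [0.513 0.196 0.42 ] [0.576 0.278 0.43 ]
0.43 148 [0.52  0.202 0.43 ] [0.575 0.277 0.44 ]
0.44 182 [0.513 0.2   0.44 ] [0.576 0.278 0.45 ]
```

View pics/s0g.png

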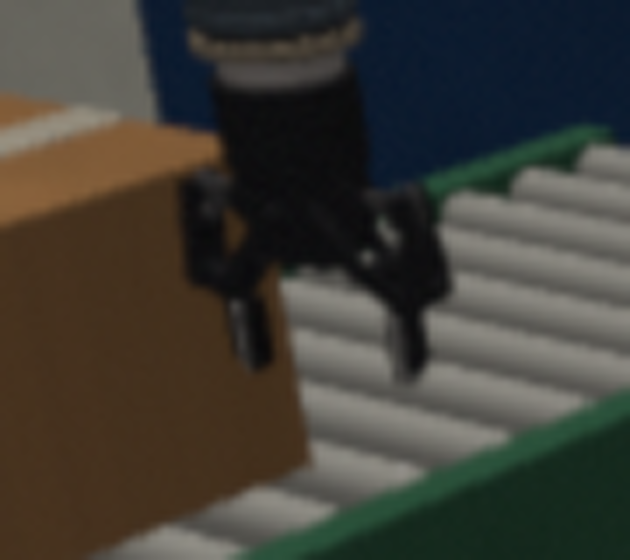

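Reported TCP sits well below what the camera shows: the open fingertips are at z≈0.244 against a reported 0.199. I'll trust the vision, go down in stages and check.

Call:
play_rows(
  deltas=[
    [0,0.13,-1.5,0,0,0],
    [0,0,-2.3,0,0,0],
    [0,0,-2.2,0,0,0],
    [0,0,-1.5,0,0,0],
    [0,0,0,0,0,0],
  ],
)

```text
time_s: 3.58
position: [0.5305, 0.2358, 0.1221]
tcp_rot: [3.141, 0.002, 0.096]
ft_force: [-0.5, -0.1, -0.2]
opening: 1.0
```

```bash
cat >> h.py <<'E'
def cloud(n,f):
    p,d=load(f);h,w=d.shape;U,V=np.meshgrid(np.arange(w),np.arange(h))
    i=camera_info(n);c=np.linalg.inv(i['camera_matrix'])@np.stack([U.ravel(),V.ravel(),np.ones(h*w)])*d.ravel()
    return p,d,(np.array(i['R']).T@(c-np.array(i['t'])[:,None])).T.reshape(h,w,3)
E
python3 - <<'E'
from h import *
snap('scene','s3');crop('s3',270,150,410,300,5,'s3p');o=get_obs();print(o['time_s'],o['position'],o['ft_force'])
E
```

```text
3.6333 [0.53120115 0.23621461 0.12365523] [-0.51040443 -0.38822107  2.00201312]
```

View pics/s3p.png

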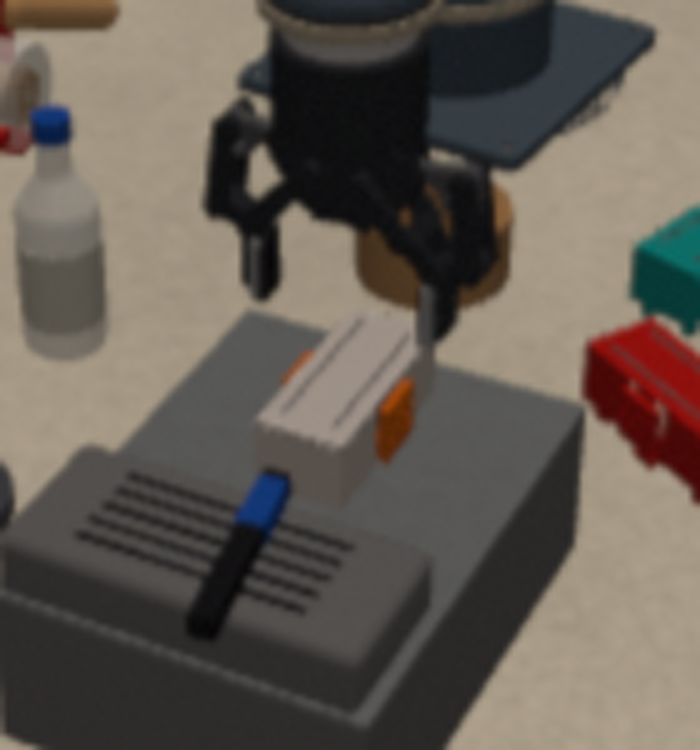

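Call:
play_rows(
  deltas=[
    [0,0,-1,0,0,0],
    [0,0,-1.5,0,0,0],
    [0,0,-1,0,0,0],
    [0,0,-0.8,0,0,0],
    [0,0,0,0,0,0],
  ],
)

```text
time_s: 4.05
position: [0.5306, 0.2359, 0.0793]
tcp_rot: [3.141, 0.001, 0.096]
ft_force: [0.4, 0.3, 0.8]
opening: 0.999
```

```bash
python3 - <<'E'
from h import *
snap('scene','s4');crop('s4',290,190,390,270,8,'s4p');o=get_obs();print(o['time_s'],o['position'],o['ft_force'])
p,d,W=cloud('scene','s4')
m=(W[...,2]>.1)&(np.hypot(W[...,0]-.531,W[...,1]-.236)<.08)&(W[...,2]<.2)&(p.max(2)<100)
for nm,s in(('+y',1),('-y',-1)):
    q=W[m&(s*(W[...,1]-.236)>.033)]
    q=q[(abs(q[:,0]-.531)<.035)]
    for a in np.arange(.1,.16,.005):
        e=q[(q[:,2]>=a)&(q[:,2]<a+.005)]
        if len(e):print(nm,round(a,3),len(e),e.min(0).round(3),e.max(0).round(3))
E
```

```text
4.1 [0.53094377 0.23610663 0.08000427] [-0.02605111 -0.62545583  0.06419933]
+y 0.1 3 [0.497 0.271 0.1  ] [0.55  0.307 0.101]
+y 0.125 3 [0.527 0.282 0.128] [0.535 0.284 0.13 ]
+y 0.13 6 [0.526 0.279 0.131] [0.538 0.288 0.135]
+y 0.135 12 [0.52  0.278 0.135] [0.539 0.29  0.139]
+y 0.14 9 [0.521 0.281 0.14 ] [0.539 0.291 0.145]
+y 0.145 16 [0.519 0.28  0.145] [0.538 0.293 0.15 ]
+y 0.15 11 [0.52  0.281 0.15 ] [0.54  0.292 0.154]
+y 0.155 14 [0.523 0.279 0.156] [0.539 0.292 0.16 ]
-y 0.1 1 [0.548 0.173 0.1  ] [0.548 0.173 0.1  ]
-y 0.125 5 [0.528 0.187 0.125] [0.544 0.192 0.129]
-y 0.13 11 [0.525 0.186 0.13 ] [0.545 0.193 0.135]
-y 0.135 11 [0.534 0.178 0.136] [0.548 0.193 0.14 ]
-y 0.14 12 [0.528 0.18  0.141] [0.547 0.193 0.144]
-y 0.145 12 [0.528 0.179 0.145] [0.546 0.194 0.15 ]
-y 0.15 15 [0.525 0.179 0.15 ] [0.549 0.195 0.154]
-y 0.155 12 [0.529 0.181 0.156] [0.546 0.193 0.16 ]
```

View pics/s4p.png

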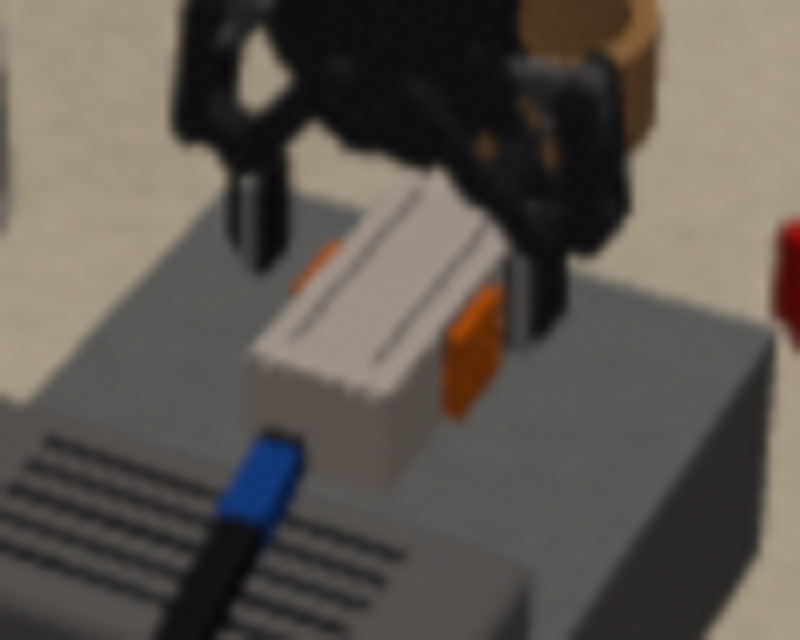

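Call:
play_rows(
  deltas=[
    [0,0,-0.6,0,0,0],
    [0,0,-0.7,0,0,0],
    [0,0,-0.6,0,0,0],
    [0,0,0,0,0,0],
    [0,0,0,0,0,0],
  ],
)

```text
time_s: 4.52
position: [0.5308, 0.2361, 0.0609]
tcp_rot: [3.141, 0.001, 0.096]
ft_force: [-0.7, 0.4, 0.7]
opening: 0.998
```

Call:
play_rows(
  deltas=[
    [0,0,0,0,0,0],
    [0,0,0,0,0,0],
    [0,0,0,0,0,0],
    [0,0,0,0,0,0],
    [0,0,0,0,0,0],
  ],
  jaw=0.73,
  force=30,
)

```text
time_s: 4.93
position: [0.5312, 0.2362, 0.0615]
tcp_rot: [-3.141, -0.0, 0.096]
ft_force: [0.4, -0.3, -0.3]
opening: 0.732
```

```bash
python3 - <<'E'
from h import *
snap('scene','s5');crop('s5',290,190,390,270,8,'s5p');o=get_obs();print(o['time_s'],o['position'],o['ft_force'],o['opening'])
p,d,W=cloud('scene','s5')
m=(W[...,2]>.1)&(np.hypot(W[...,0]-.531,W[...,1]-.236)<.08)&(W[...,2]<.2)&(p.max(2)<100)
for nm,s in(('+y',1),('-y',-1)):
    q=W[m&(s*(W[...,1]-.236)>.028)]
    q=q[(abs(q[:,0]-.531)<.035)]
    for a in np.arange(.09,.14,.005):
        e=q[(q[:,2]>=a)&(q[:,2]<a+.005)]
        if len(e):print(nm,round(a,3),len(e),e.min(0).round(3),e.max(0).round(3))
E
```

```text
4.9833 [0.53117017 0.23621295 0.06142694] [0.52812763 0.05119766 0.14168969] 0.7311738460569329
+y 0.1 11 [0.499 0.267 0.1  ] [0.543 0.315 0.105]
+y 0.105 6 [0.522 0.264 0.105] [0.543 0.278 0.11 ]
+y 0.11 17 [0.529 0.265 0.11 ] [0.545 0.279 0.115]
+y 0.115 12 [0.521 0.267 0.115] [0.544 0.279 0.12 ]
+y 0.12 18 [0.519 0.264 0.121] [0.563 0.281 0.125]
+y 0.125 16 [0.52  0.264 0.125] [0.544 0.28  0.13 ]
+y 0.13 13 [0.519 0.271 0.131] [0.539 0.281 0.135]
+y 0.135 9 [0.531 0.27  0.136] [0.539 0.28  0.139]
+y 0.14 8 [0.53  0.268 0.14 ] [0.539 0.283 0.144]
-y 0.1 4 [0.521 0.168 0.1  ] [0.565 0.194 0.101]
-y 0.11 3 [0.54 0.19 0.11] [0.542 0.194 0.115]
-y 0.115 4 [0.541 0.191 0.118] [0.544 0.199 0.119]
-y 0.12 6 [0.539 0.191 0.121] [0.545 0.201 0.124]
-y 0.125 9 [0.53  0.191 0.125] [0.548 0.205 0.13 ]
-y 0.13 13 [0.528 0.191 0.131] [0.545 0.207 0.134]
-y 0.135 14 [0.527 0.193 0.136] [0.547 0.205 0.14 ]
-y 0.14 10 [0.527 0.195 0.14 ] [0.547 0.206 0.145]
```

View pics/s5p.png

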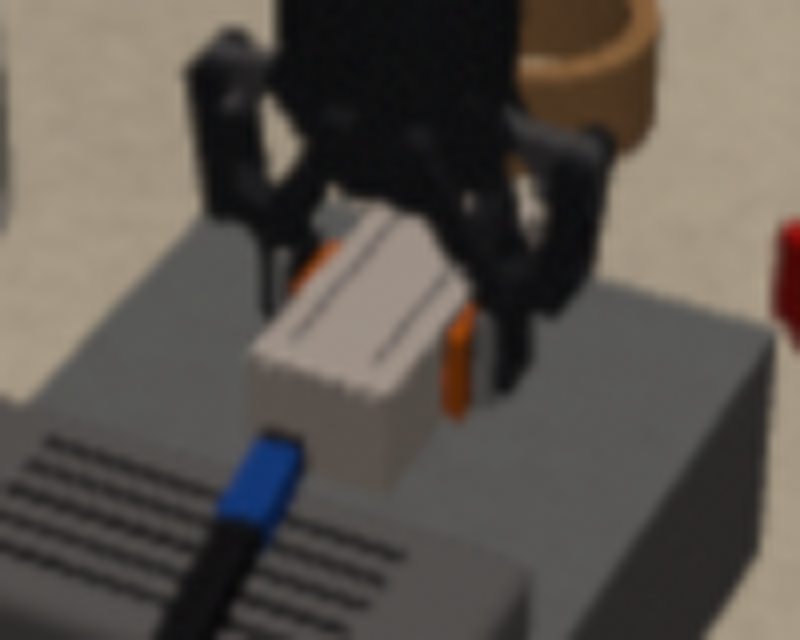

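Call:
play_rows(
  deltas=[
    [0,0,0,0,0,0],
    [0,0,0,0,0,0],
    [0,0,0,0,0,0],
    [0,0,0,0,0,0],
    [0,0,0,0,0,0],
  ],
  jaw=0.4,
  force=30,
)

```text
time_s: 5.4
position: [0.5314, 0.2363, 0.0622]
tcp_rot: [-3.141, -0.001, 0.096]
ft_force: [-1.3, -0.8, 9.2]
opening: 0.577
```

Call:
play_rows(
  deltas=[
    [0,0,0,0,0,0],
    [0,0,0,0,0,0],
    [0,0,0,0,0,0],
    [0,0,0,0,0,0],
    [0,0,0,0,0,0],
  ],
)

```text
time_s: 5.82
position: [0.5315, 0.2363, 0.0622]
tcp_rot: [-3.141, -0.001, 0.096]
ft_force: [-2.5, -1.3, 8.6]
opening: 0.572
```

Both tabs are pressed (opening about 49 mm). Lifting straight up.

Call:
play_rows(
  deltas=[
    [0,0,0.3,0,0,0],
    [0,0,0.5,0,0,0],
    [0,0,0.5,0,0,0],
    [0,0,0.6,0,0,0],
    [0,0,0.6,0,0,0],
  ],
)

```text
time_s: 6.23
position: [0.5311, 0.2364, 0.0869]
tcp_rot: [-3.141, 0.0, 0.096]
ft_force: [0.2, -0.2, -0.1]
opening: 0.568
```

```bash
python3 - <<'E'
from h import *
snap('scene','s6');crop('s6',290,190,390,270,8,'s6p');o=get_obs();print(o['time_s'],o['position'],o['ft_force'],o['opening'])
E
```

```text
6.2833 [0.53166206 0.23657641 0.08806996] [ 0.94520916 -0.26006381  0.33030625] 0.5696066510470074
```

View pics/s6p.png

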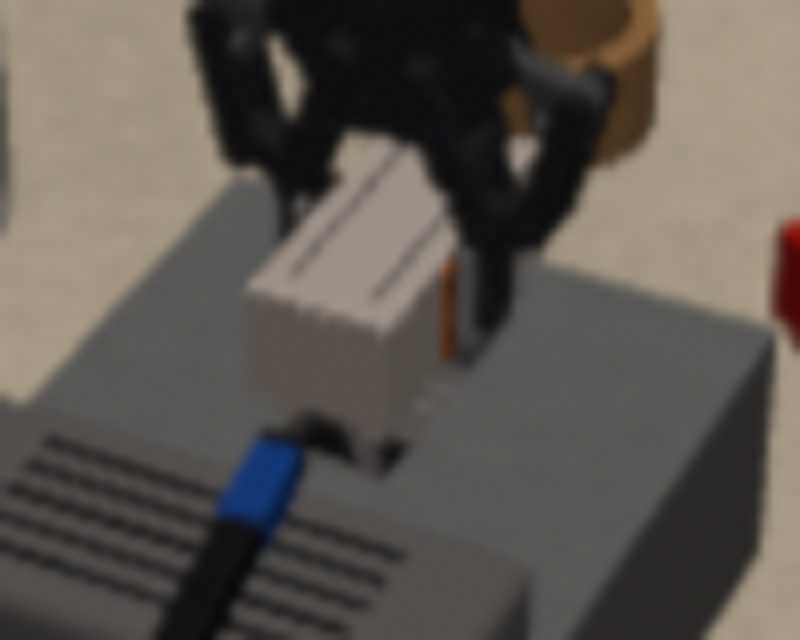

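Cover is free, and its height is reported z + 0.053. Carrying it over the scanner.

Call:
play_rows(
  deltas=[
    [0,0,1.5,0,0,0],
    [0,0,2.5,0,0,0],
    [0,0,3,0,0,0],
    [0,0,3,0,0,0],
    [0,0,3,0,0,0],
  ],
)

```text
time_s: 6.7
position: [0.5308, 0.236, 0.2179]
tcp_rot: [-3.142, 0.0, 0.096]
ft_force: [1.4, 0.5, -0.8]
opening: 0.569
```

Call:
play_rows(
  deltas=[
    [0,0,3,0,0,0],
    [-0.5,-1,2.5,0,0,0],
    [-0.5,-2,1.5,0,0,0],
    [-0.5,-3,0,0,0,0.01],
    [-0.5,-3,0,0,0,0.01],
  ],
)

```text
time_s: 7.12
position: [0.5111, 0.146, 0.2876]
tcp_rot: [-3.141, -0.002, 0.118]
ft_force: [0.6, -0.9, -2.2]
opening: 0.574
```

Call:
play_rows(
  deltas=[
    [-0.5,-3,0,0,0,0.01],
    [-0.5,-3,0,0,0,0.005],
    [-0.5,-3,0,0,0,0],
    [-0.5,-3,0,0,0,0],
    [-0.5,-3,0,0,0,0],
  ],
)

```text
time_s: 7.53
position: [0.4855, -0.0053, 0.2866]
tcp_rot: [3.141, -0.0, 0.131]
ft_force: [0.3, 0.3, -0.9]
opening: 0.57
```

Call:
play_rows(
  deltas=[
    [-0.5,-3,0,0,0,0],
    [-0.3,-3,0,0,0,0],
    [-0.3,-3,0,0,0,0],
    [-0.3,-3,0,0,0,0],
    [-0.3,-3,0,0,0,0],
  ],
)

```text
time_s: 7.95
position: [0.4686, -0.1553, 0.2867]
tcp_rot: [3.141, -0.0, 0.131]
ft_force: [0.9, -0.1, -0.9]
opening: 0.572
```

Call:
play_rows(
  deltas=[
    [0,-3,0,0,0,0],
    [0,-3,0,0,0,0],
    [0,-2,-1,0,0,0],
    [0,-0.7,-2,0,0,0],
    [0,0,-3,0,0,0],
  ],
)

```text
time_s: 8.37
position: [0.4698, -0.2442, 0.2276]
tcp_rot: [3.138, -0.004, 0.127]
ft_force: [1.6, 0.6, -0.6]
opening: 0.574
```

Call:
play_rows(
  deltas=[
    [0,0,-3,0,0,0],
    [0,0,-3,0,0,0],
    [0,0,-3,0,0,0],
    [0,0,-2,0,0,0],
    [0,0,-1,0,0,0],
  ],
)

```text
time_s: 8.78
position: [0.4677, -0.2402, 0.104]
tcp_rot: [-3.14, 0.003, 0.131]
ft_force: [-0.1, 0.0, -0.1]
opening: 0.571
```

Call:
play_rows(
  deltas=[
    [0,0,-1.5,0,0,0],
    [0,0,-1.5,0,0,0],
    [0,0,-1,0,0,0],
    [0,0,0,0,0,0],
    [0,0,0,0,0,0],
  ],
)

```text
time_s: 9.2
position: [0.4692, -0.2409, 0.0666]
tcp_rot: [-3.141, 0.0, 0.131]
ft_force: [0.4, -0.4, 0.4]
opening: 0.573
```

```bash
python3 - <<'E'
from h import *
snap('scene','s7');snap('top','t7');crop('s7',150,120,270,250,5,'s7p');crop('t7',400,100,520,250,4,'t7p');o=get_obs();print(o['time_s'],o['position'],o['tcp_rot'],o['ft_force'],o['opening'])
E
```

```text
9.3 [ 0.46973996 -0.24113105  0.06727314] [ 3.14082132e+00 -1.25275124e-03  1.30751586e-01] [-0.10989943 -0.05548372 -0.12827995] 0.5730177674126988
```

View pics/s7p.png

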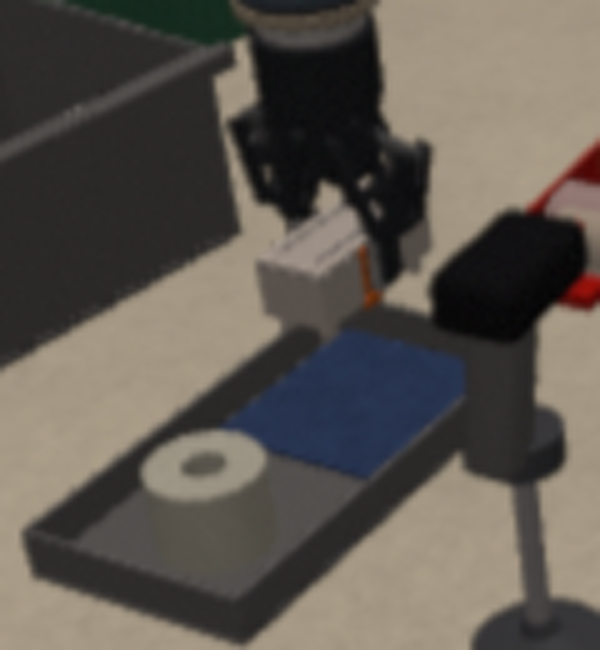

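View pics/t7p.png

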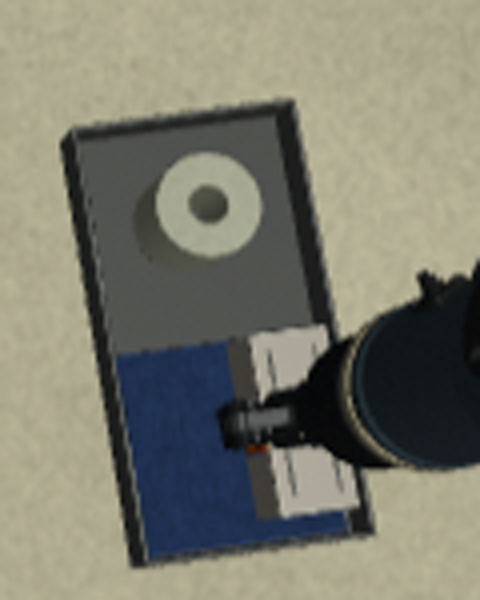

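```bash
python3 - <<'E'
from h import *
p,d,W=cloud('top','t7');h,w=d.shape;U,V=np.meshgrid(np.arange(w),np.arange(h))
c=[(247,338),(325,322),(358,505),(280,518)]
P=np.array([onz('top',a/4+400-.4,b/4+100-.4,.14)[:2] for a,b in c]);print(P.round(4),P.mean(0))
e=np.roll(P,-1,0)-P;print(np.linalg.norm(e,axis=1).round(4),np.degrees(np.arctan2(e[:,1],e[:,0])))
m=(U>455)&(U<492)&(V>178)&(V<232)&(p.min(2)>110)&(W[...,2]>.1);print(np.median(W[m][:,2]),cv2.minAreaRect((W[m][:,:2]*1000).astype(np.float32)))
E
```

```text
[[ 0.5202 -0.2081]
 [ 0.5299 -0.256 ]
 [ 0.4183 -0.2699]
 [ 0.4107 -0.2228]] [ 0.46978099 -0.23920654]
[0.0488 0.1124 0.0477 0.1105] [ -78.58305741 -172.91258942   99.21342335    7.61998116]
0.13899419018824477 ((449.8003845214844, -69.60012817382812), (111.36073303222656, 390.8024597167969), 6.917976379394531)
```

Call:
play_rows(
  deltas=[
    [-0.12,-0.25,-1.5,0,0,0],
    [0,0,-1.5,0,0,0],
    [0,0,-1.5,0,0,0],
    [0,0,-1,0,0,0],
    [0,0,-0.5,0,0,0],
  ],
)

```text
time_s: 9.72
position: [0.4679, -0.2433, 0.0058]
tcp_rot: [-3.141, 0.0, 0.131]
ft_force: [0.4, 0.5, -1.2]
opening: 0.57
```

Call:
play_rows(
  deltas=[
    [0,0,-0.4,0,0,0],
    [0,0,-0.4,0,0,0],
    [0,0,-0.3,0,0,0],
    [0,0,-0.2,0,0,0],
    [0,0,0,0,0,0],
  ],
)

```text
time_s: 10.13
position: [0.4679, -0.2433, -0.0068]
tcp_rot: [-3.142, -0.0, 0.131]
ft_force: [-0.4, -0.9, -0.1]
opening: 0.573
```

```bash
python3 - <<'E'
from h import *
snap('scene','s8');crop('s8',170,130,250,230,7,'s8p');o=get_obs();print(o['time_s'],o['position'],o['tcp_rot'],o['ft_force'],o['opening'])
E
```

```text
10.1833 [ 0.46797471 -0.24338025 -0.00659602] [ 3.14149567e+00 -1.28326260e-04  1.30748204e-01] [ 0.07116683  0.30469432 -0.42253859] 0.5727400345324286
```

View pics/s8p.png

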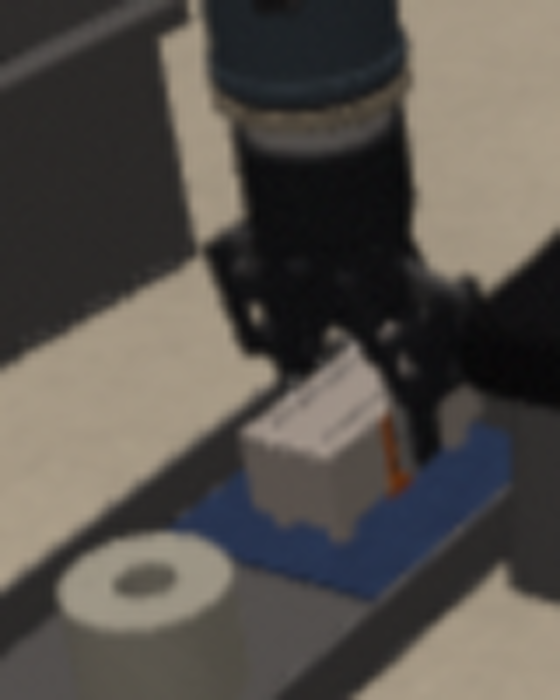

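Nearly down; lower by small steps until contact shows.

Call:
play_rows(
  deltas=[
    [0,0,-0.1,0,0,0],
    [0,0,-0.1,0,0,0],
    [0,0,-0.1,0,0,0],
    [0,0,-0.1,0,0,0],
    [0,0,0,0,0,0],
  ],
)

```text
time_s: 10.6
position: [0.4678, -0.2433, -0.0109]
tcp_rot: [-3.141, 0.0, 0.131]
ft_force: [-0.1, 0.6, -0.4]
opening: 0.569
```

Call:
play_rows(
  deltas=[
    [0,0,-0.05,0,0,0],
    [0,0,-0.05,0,0,0],
    [0,0,-0.05,0,0,0],
    [0,0,-0.05,0,0,0],
    [0,0,0,0,0,0],
  ],
)

```text
time_s: 11.02
position: [0.4679, -0.2433, -0.0127]
tcp_rot: [3.142, -0.0, 0.131]
ft_force: [-1.2, 0.3, 0.4]
opening: 0.571
```

Call:
play_rows(
  deltas=[
    [0,0,-0.05,0,0,0],
    [0,0,-0.05,0,0,0],
    [0,0,-0.05,0,0,0],
    [0,0,0,0,0,0],
    [0,0,0,0,0,0],
  ],
)

```text
time_s: 11.43
position: [0.468, -0.2434, -0.0129]
tcp_rot: [3.141, -0.001, 0.131]
ft_force: [-4.4, 2.8, 19.5]
opening: 0.572
```

Contact. Easing off slightly, then releasing in stages.

Call:
play_rows(
  deltas=[
    [0,0,0.07,0,0,0],
    [0,0,0.03,0,0,0],
    [0,0,0,0,0,0],
    [0,0,0,0,0,0],
    [0,0,0,0,0,0],
  ],
)

```text
time_s: 11.85
position: [0.468, -0.2434, -0.0128]
tcp_rot: [3.141, -0.0, 0.131]
ft_force: [-1.6, 1.6, 9.3]
opening: 0.569
```

Call:
play_rows(
  deltas=[
    [0,0,0,0,0,0],
    [0,0,0,0,0,0],
    [0,0,0,0,0,0],
    [0,0,0,0,0,0],
    [0,0,0,0,0,0],
  ],
  jaw=0.66,
  force=20,
)

```text
time_s: 12.27
position: [0.4678, -0.2433, -0.0134]
tcp_rot: [-3.141, 0.0, 0.131]
ft_force: [0.5, -0.3, -1.7]
opening: 0.662
```

Call:
play_rows(
  deltas=[
    [0,0,0,0,0,0],
    [0,0,0,0,0,0],
    [0,0,0,0,0,0],
    [0,0,0,0,0,0],
    [0,0,0,0,0,0],
  ],
  jaw=0.95,
)

```text
time_s: 12.68
position: [0.4679, -0.2433, -0.0132]
tcp_rot: [3.142, -0.0, 0.131]
ft_force: [-0.8, 0.8, 0.9]
opening: 0.951
```

```bash
python3 - <<'E'
from h import *
snap('scene','s9');crop('s9',170,130,250,230,7,'s9p');o=get_obs();print(o['time_s'],o['position'],o['tcp_rot'],o['ft_force'],o['opening'])
E
```

```text
12.7333 [ 0.46791148 -0.24334542 -0.01317942] [ 3.14158646e+00 -5.08403102e-05  1.30728003e-01] [-0.74504724 -0.70824227  0.33014413] 0.9520671375403681
```

View pics/s9p.png

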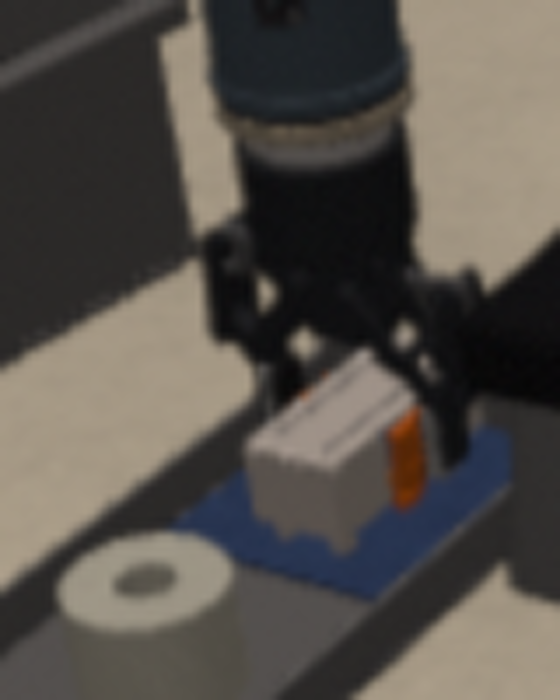

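Call:
play_rows(
  deltas=[
    [0,0,1,0,0,0],
    [0,0,2,0,0,0],
    [0,0,3,0,0,0],
    [0,0,3,0,0,0],
    [0,0,3,0,0,0],
  ],
  jaw=1,
)

```text
time_s: 13.15
position: [0.4675, -0.2431, 0.1088]
tcp_rot: [-3.141, 0.0, 0.131]
ft_force: [0.6, -0.3, -1.0]
opening: 1.004
```

Call:
play_rows(
  deltas=[
    [0,0,3,0,0,0],
    [0,0,3,0,0,0],
    [0,0,3,0,0,0],
    [0,1,3,0,0,0],
    [0.2,2,3,0,0,0],
  ],
)

```text
time_s: 13.57
position: [0.4687, -0.2151, 0.2591]
tcp_rot: [3.14, -0.0, 0.127]
ft_force: [0.6, 0.5, 0.6]
opening: 0.998
```

Call:
play_rows(
  deltas=[
    [0.2,3.3,0,0,0,-0.009],
    [0.2,3.3,0,0,0,-0.009],
    [0.2,3.3,0,0,0,-0.009],
    [0.2,3.3,0,0,0,-0.009],
    [0.2,3.3,0,0,0,0],
  ],
  jaw=0,
)

```text
time_s: 13.98
position: [0.4793, -0.0468, 0.2578]
tcp_rot: [3.141, -0.001, 0.094]
ft_force: [0.5, 0.3, -0.2]
opening: 0.299
```

```bash
python3 - <<'E'
from h import *
snap('scene','s10');snap('top','t10');crop('t10',225,95,505,250,2.8,'t10p');crop('s10',150,150,250,250,6,'s10p');o=get_obs();print(o['time_s'],o['position'],o['tcp_rot'],o['ft_force'],o['opening'])
E
```

```text
14.0833 [ 0.47988413 -0.04237662  0.25779838] [-3.13933252e+00 -1.35207650e-03  1.02657648e-01] [ 1.25690488  0.19159061 -0.36053056] 0.11264571448062659
```

View pics/t10p.png

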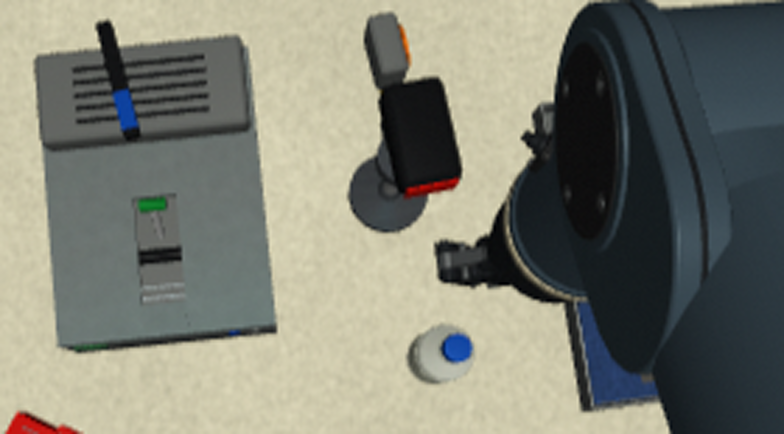

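View pics/s10.png

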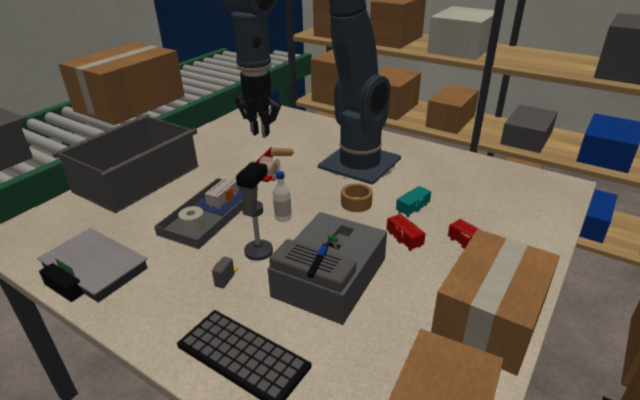

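Call:
play_rows(
  deltas=[
    [0,2,1,0,0,0],
    [0,3.3,1,0,0,0],
    [0,3.3,0,0,0,0],
    [0.5,3.3,0,0,0,0],
    [1,3.3,0,0,0,0],
  ],
)

```text
time_s: 14.5
position: [0.4941, 0.1043, 0.278]
tcp_rot: [3.141, -0.001, 0.094]
ft_force: [1.1, -0.8, 1.0]
opening: -0.002
```

Call:
play_rows(
  deltas=[
    [1.8,3.2,0,0,0,0],
    [1.8,3.2,0,0,0,0],
    [1.8,3,0,0,0,0],
    [1.8,2,0,0,0,0],
    [1.5,1,0,0,0,0],
  ],
)

```text
time_s: 14.92
position: [0.5822, 0.2308, 0.2771]
tcp_rot: [-3.14, 0.0, 0.098]
ft_force: [-0.8, -0.8, 0.3]
opening: -0.001
```

```bash
python3 - <<'E'
from h import *
p,d,W=cloud('top','t10')
g=(p[...,1].astype(int)>p[...,0]+40)&(p[...,1]>p[...,2].astype(int)+40)&(W[...,2]>.09)
v,u=np.nonzero(g);k=(u>260)&(u<300);u=u[k];v=v[k];print(len(u),u.mean(),v.mean(),onz('top',u.mean(),v.mean(),.1215),[np.median(W[v,u,i]) for i in range(3)])
R=lambda a,b:(.531+a*.9956-b*.094,.2365+a*.094+b*.9956)
print('expected knob',R(.037,0),'behind',R(.06,0))
o=get_obs();print(o['position'],o['tcp_rot'])
q=(p.min(2)>110)
m=q&(W[...,2]>.06)&(W[...,2]<.09);
E
```

```text
36 279.0 167.5 [0.5675177  0.23970003 0.1215    ] [np.float64(0.567627749486894), np.float64(0.23983701053387974), np.float64(0.12017797362279065)]
expected knob (0.5678372, 0.239978) behind (0.590736, 0.24214)
[0.58215125 0.23075474 0.27706166] [-3.14036510e+00  1.80678341e-04  9.80338149e-02]
```

Call:
play_rows(
  deltas=[
    [0.9,1.1,-1,0,0,0],
    [0,0,-3,0,0,0],
    [0,0,-3,0,0,0],
    [0,0,-3,0,0,0],
    [0,0,-2,0,0,0],
  ],
)

```text
time_s: 15.33
position: [0.59, 0.2372, 0.1546]
tcp_rot: [3.14, 0.002, 0.095]
ft_force: [-0.4, -0.0, -0.1]
opening: -0.002
```

Call:
play_rows(
  deltas=[
    [0,0,-1,0,0,0],
    [0,0,0,0,0,0],
    [0,0,0,0,0,0],
    [0,0,0,0,0,0],
    [0,0,0,0,0,0],
  ],
)

```text
time_s: 15.75
position: [0.5918, 0.239, 0.1486]
tcp_rot: [-3.141, -0.003, 0.095]
ft_force: [-0.4, -0.3, 0.4]
opening: 0.002
```

```bash
python3 - <<'E'
from h import *
snap('scene','s11');crop('s11',290,160,390,270,7,'s11p');o=get_obs();print(o['time_s'],o['position'],o['tcp_rot'],o['ft_force'])
p,d,W=cloud('scene','s11');c=o['position']
m=(np.hypot(W[...,0]-c[0],W[...,1]-c[1])<.04)&(W[...,2]>.137)&(W[...,2]<.26)&(p.max(2)<130)
q=W[m]
for a in np.arange(.135,.2,.005):
    e=q[(q[:,2]>=a)&(q[:,2]<a+.005)]
    if len(e):print(round(a,3),len(e),e.min(0).round(3),e.max(0).round(3))
E
```

```text
15.8 [0.59169671 0.23897276 0.14840843] [-3.14082529e+00 -2.39333964e-03  9.46514078e-02] [-0.75725511 -0.6349338   0.15085663]
0.14 3 [0.623 0.254 0.144] [0.628 0.259 0.144]
0.145 1 [0.627 0.251 0.146] [0.627 0.251 0.146]
0.18 1 [0.6   0.233 0.184] [0.6   0.233 0.184]
0.185 13 [0.594 0.227 0.186] [0.605 0.246 0.19 ]
0.19 14 [0.595 0.226 0.19 ] [0.603 0.251 0.195]
0.195 24 [0.584 0.228 0.195] [0.606 0.252 0.2  ]
```

View pics/s11p.png

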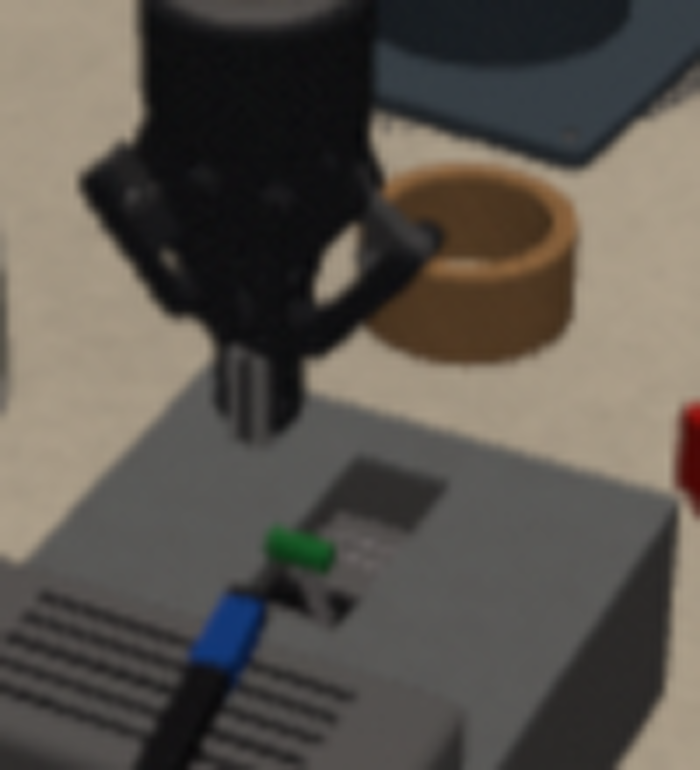

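Call:
play_rows(
  deltas=[
    [0.1,0.3,-1.5,0,0,0],
    [0,0,-2,0,0,0],
    [0,0,-2,0,0,0],
    [0,0,-1.2,0,0,0],
    [0,0,-0.6,0,0,0],
  ],
)

```text
time_s: 16.22
position: [0.5914, 0.2414, 0.0727]
tcp_rot: [3.141, 0.001, 0.095]
ft_force: [0.6, -0.5, -0.0]
opening: 0.0
```

Call:
play_rows(
  deltas=[
    [0,0,-0.3,0,0,0],
    [0,0,0,0,0,0],
    [0,0,0,0,0,0],
    [0,0,0,0,0,0],
    [0,0,0,0,0,0],
  ],
)

```text
time_s: 16.63
position: [0.5924, 0.2419, 0.0717]
tcp_rot: [-3.141, -0.001, 0.095]
ft_force: [-0.4, -0.1, -0.3]
opening: -0.002
```

```bash
python3 - <<'E'
from h import *
snap('scene','s12');crop('s12',290,180,390,270,7,'s12p');o=get_obs();print(o['time_s'],o['position'],o['tcp_rot'],o['ft_force'])
E
```

```text
16.6833 [0.59232125 0.2418386  0.07155968] [-3.14121282e+00 -1.15639179e-03  9.47414541e-02] [-0.10468467  0.00809283  0.14064824]
```

View pics/s12p.png

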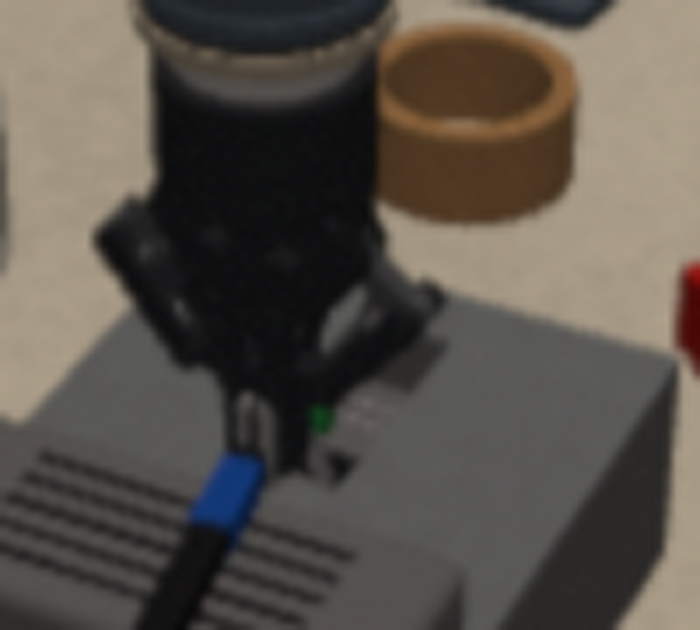

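Call:
play_rows(
  deltas=[
    [-0.5,-0.05,0,0,0,0],
    [-0.6,-0.06,0,0,0,0],
    [-0.6,-0.06,0,0,0,0],
    [-0.6,-0.06,0,0,0,0],
    [-0.6,-0.06,0,0,0,0],
  ],
)

```text
time_s: 17.1
position: [0.5628, 0.2389, 0.0713]
tcp_rot: [-3.141, -0.001, 0.095]
ft_force: [3.6, -0.4, 1.0]
opening: -0.002
```

Call:
play_rows(
  deltas=[
    [-0.4,-0.04,0,0,0,0],
    [-0.3,-0.03,0,0,0,0],
    [-0.2,-0.02,0,0,0,0],
    [-0.2,-0.02,0,0,0,0],
    [0,0,0,0,0,0],
  ],
)

```text
time_s: 17.52
position: [0.5519, 0.2377, 0.0707]
tcp_rot: [-3.141, -0.0, 0.095]
ft_force: [4.9, 0.1, -0.1]
opening: -0.0
```

```bash
python3 - <<'E'
from h import *
snap('scene','s13');crop('s13',290,180,390,270,7,'s13p');o=get_obs();print(o['time_s'],o['position'],o['tcp_rot'],o['ft_force'])
p,d,W=cloud('scene','s13')
g=(p[...,1].astype(int)>p[...,0]+25)&(p[...,1]>p[...,2].astype(int)+25)&(W[...,2]>.09)&(W[...,2]<.14)&(np.hypot(W[...,0]-.54,W[...,1]-.237)<.06)
print(g.sum(),W[g].mean(0),W[g].min(0),W[g].max(0))
E
```

```text
17.5667 [0.55206295 0.2377311  0.070675  ] [-3.14148687e+00 -2.29992837e-04  9.47625017e-02] [ 6.21743244  0.86828058 -1.91386929]
2 [0.53410942 0.24682366 0.12257638] [0.53385934 0.24665653 0.12122759] [0.53435949 0.24699079 0.12392517]
```

View pics/s13p.png

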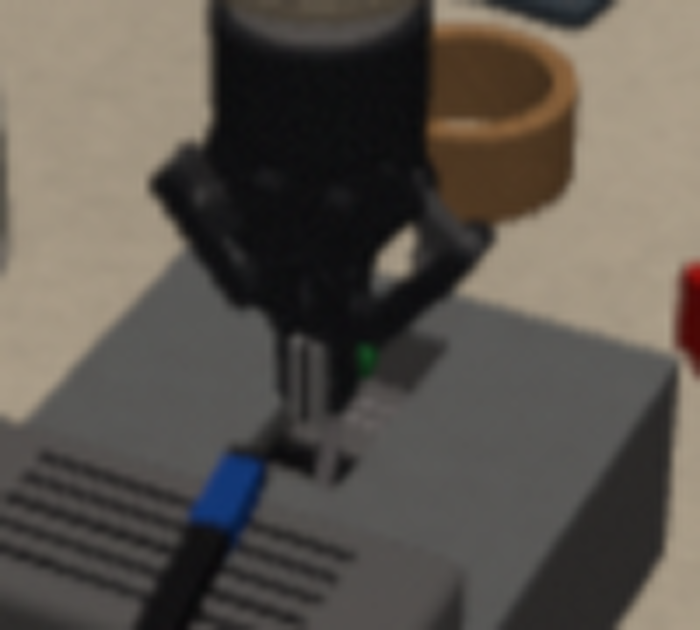

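Call:
play_rows(
  deltas=[
    [-0.15,-0.015,0,0,0,0],
    [-0.1,-0.01,0,0,0,0],
    [-0.1,-0.01,0,0,0,0],
    [0,0,0,0,0,0],
    [0,0,0,0,0,0],
  ],
)

```text
time_s: 17.98
position: [0.5489, 0.2372, 0.0707]
tcp_rot: [-3.142, -0.0, 0.094]
ft_force: [4.3, 1.1, -1.2]
opening: 0.001
```

Call:
play_rows(
  deltas=[
    [-0.1,-0.01,0,0,0,0],
    [-0.1,-0.01,0,0,0,0],
    [0,0,0,0,0,0],
    [0,0,0,0,0,0],
    [0,0,0,0,0,0],
  ],
)

```text
time_s: 18.4
position: [0.5473, 0.237, 0.0708]
tcp_rot: [-3.142, -0.001, 0.094]
ft_force: [6.4, 0.2, 0.4]
opening: 0.003
```

Call:
play_rows(
  deltas=[
    [-0.1,-0.01,0,0,0,0],
    [-0.05,0,0,0,0,0],
    [0,0,0,0,0,0],
    [0,0,0,0,0,0],
    [0,0,0,0,0,0],
  ],
)

```text
time_s: 18.82
position: [0.5469, 0.237, 0.0711]
tcp_rot: [-3.141, -0.003, 0.094]
ft_force: [8.6, 0.5, -0.2]
opening: -0.002
```

Call:
play_rows(
  deltas=[
    [-0.1,-0.01,0,0,0,0],
    [-0.05,0,0,0,0,0],
    [0,0,0,0,0,0],
    [0,0,0,0,0,0],
    [0,0,0,0,0,0],
  ],
)

```text
time_s: 19.23
position: [0.5466, 0.2369, 0.0713]
tcp_rot: [-3.141, -0.005, 0.093]
ft_force: [12.2, 0.8, -2.4]
opening: 0.004
```

Call:
play_rows(
  deltas=[
    [-0.1,-0.01,0,0,0,0],
    [-0.05,0,0,0,0,0],
    [0,0,0,0,0,0],
    [0,0,0,0,0,0],
    [0,0,0,0,0,0],
  ],
)

```text
time_s: 19.65
position: [0.5464, 0.237, 0.0716]
tcp_rot: [-3.14, -0.007, 0.093]
ft_force: [15.5, 0.5, -3.1]
opening: -0.0
```

```bash
python3 - <<'E'
from h import *
snap('scene','s14');crop('s14',290,180,390,270,7,'s14p');o=get_obs();print(o['time_s'],o['position'],o['ft_force'])
E
```

```text
19.7 [0.54641226 0.2369456  0.07161231] [16.06273905  0.59876201 -3.18400392]
```

View pics/s14p.png

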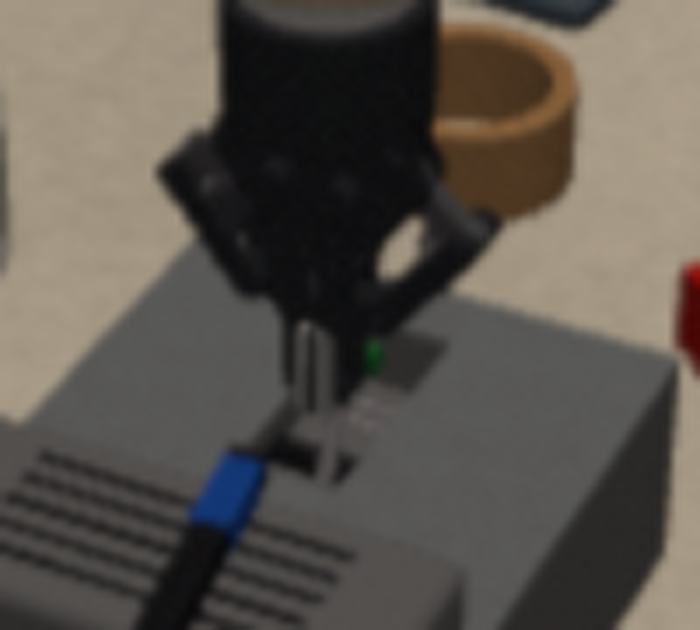

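Firmly at the stop: the force climbs to 16 N while position freezes at x'≈15.5 mm, as expected. Backing off to let the lever spring back, then up and away.

Call:
play_rows(
  deltas=[
    [0.7,0.07,0,0,0,0],
    [1,0.1,0,0,0,0],
    [1.2,0.11,0,0,0,0],
    [1.2,0.11,0,0,0,0],
    [0.9,0.09,0,0,0,0],
  ],
)

```text
time_s: 20.12
position: [0.5917, 0.2412, 0.0702]
tcp_rot: [3.141, 0.002, 0.095]
ft_force: [-0.4, 1.2, -0.5]
opening: -0.003
```

Call:
play_rows(
  deltas=[
    [0,0,0,0,0,0],
    [0,0,1,0,0,0],
    [0,0,2,0,0,0],
    [0,0,3,0,0,0],
    [0,0,3,0,0,0],
  ],
)

```text
time_s: 20.53
position: [0.59, 0.2414, 0.1617]
tcp_rot: [3.141, 0.003, 0.096]
ft_force: [0.9, 0.2, 0.4]
opening: 0.004
```

Call:
play_rows(
  deltas=[
    [0,0,3,0,0,0],
    [0,0,3,0,0,0],
    [0,0,3,0,0,0],
    [0,-1,2,0,0,0],
    [-1,-2,1,0,0,0],
  ],
)

```text
time_s: 20.95
position: [0.5819, 0.2145, 0.2842]
tcp_rot: [-3.139, -0.003, 0.098]
ft_force: [-0.2, -0.4, -0.2]
opening: -0.001
```

Call:
play_rows(
  deltas=[
    [-2,-3,0,0,0,0],
    [-2,-3,0,0,0,0],
    [-2,-3,0,0,0,0],
    [-1,-3,0,0,0,0],
    [0,-3,0,0,0,0],
  ],
)

```text
time_s: 21.37
position: [0.5082, 0.0609, 0.2818]
tcp_rot: [3.141, 0.001, 0.097]
ft_force: [1.3, -0.3, -0.6]
opening: 0.001
```

Call:
play_rows(
  deltas=[
    [0,-2.5,0,0,0,0],
    [0,-1,0,0,0,0],
    [0,0,0,0,0,0],
    [0,0,0,0,0,0],
    [0,0,0,0,0,0],
  ],
)

```text
time_s: 21.78
position: [0.5116, 0.0285, 0.2809]
tcp_rot: [-3.141, 0.0, 0.097]
ft_force: [-0.3, 0.5, 0.5]
opening: -0.001
```

```bash
python3 - <<'E'
from h import *
snap('scene','s15');snap('top','t15');o=get_obs();print(o['time_s'],o['position'],o['ft_force'])
p,d,W=cloud('top','t15')
g=(p[...,1].astype(int)>p[...,0]+40)&(p[...,1]>p[...,2].astype(int)+40)&(W[...,2]>.09)
v,u=np.nonzero(g);k=(u>260)&(u<300);print(k.sum(),u[k].mean(),v[k].mean())
E
```

```text
21.8833 [0.5117255  0.02846378 0.28077378] [ 0.01873567 -0.4704609  -0.5578988 ]
37 278.8918918918919 167.56756756756758
```

View pics/t15.png

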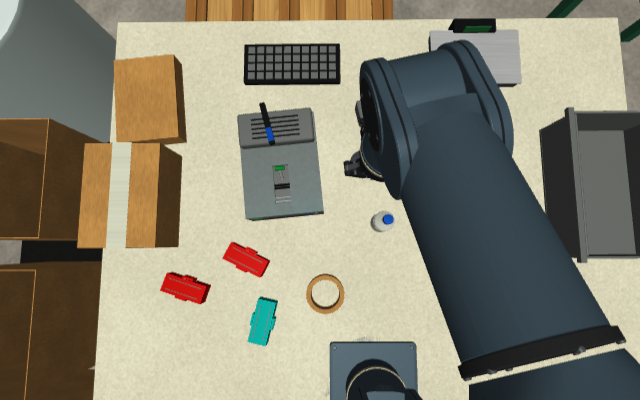

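View pics/s15.png

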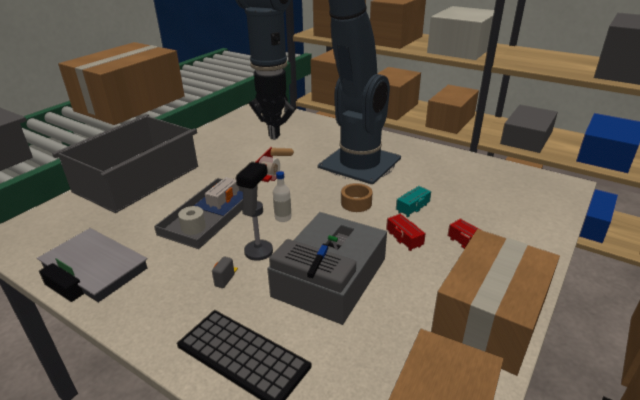

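The lever is back at rest (knob at top px (279,167.6), same as before). Moving the arm aside to check the cover from above.

Call:
play_rows(
  deltas=[
    [0,3,0,0,0,0],
    [0,3,0,0,0,0],
    [0,3,0,0,0,0],
    [0,3,0,0,0,0],
    [0,3,0,0,0,0],
  ],
)

```text
time_s: 22.3
position: [0.5113, 0.1793, 0.2807]
tcp_rot: [-3.141, 0.0, 0.096]
ft_force: [0.2, -0.2, 0.0]
opening: 0.001
```

Call:
play_rows(
  deltas=[
    [0,2,0,0,0,0],
    [0,1,0,0,0,0],
    [0,0,0,0,0,0],
    [0,0,0,0,0,0],
    [0,0,0,0,0,0],
  ],
)

```text
time_s: 22.72
position: [0.5121, 0.205, 0.2807]
tcp_rot: [3.141, 0.0, 0.093]
ft_force: [0.5, 0.7, -0.4]
opening: 0.001
```

```bash
python3 - <<'E'
from h import *
snap('top','t16');crop('t16',340,95,520,250,4,'t16p')
p,d,W=cloud('top','t16');h,w=d.shape;U,V=np.meshgrid(np.arange(w),np.arange(h))
m=((U>435)&(U<492)&(V>175)&(V<240)&(p.min(2)>105)&(W[...,2]>.045)).astype(np.uint8)
m=cv2.morphologyEx(m,cv2.MORPH_OPEN,np.ones((3,3)))>0
print(m.sum(),np.median(W[m][:,2]),cv2.minAreaRect((W[m][:,:2]*1000).astype(np.float32)))
E
```

```text
771 0.05929891971025329 ((445.17822265625, -71.44166564941406), (111.23377990722656, 394.8746337890625), 7.901461601257324)
```

View pics/t16p.png

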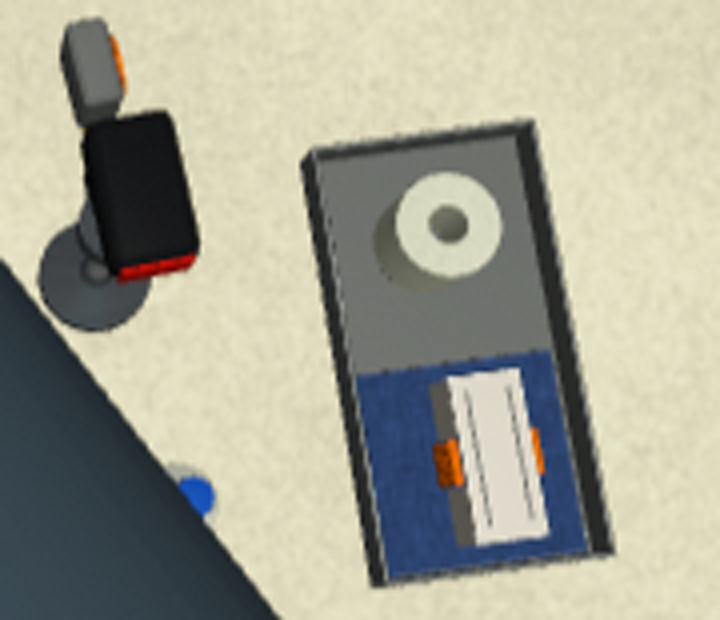

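```bash
python3 - <<'E'
from h import *
c=[(447,381),(520,368),(549,536),(476,547)]
P=np.array([onz('top',a/4+340-.4,b/4+95-.4,.06)[:2] for a,b in c]);print(P.round(4),P.mean(0),'pad',(.4685,-.2425))
o=get_obs();print(o['ft_force'])
hand_in()
E
```

```text
[[ 0.5181 -0.2108]
 [ 0.5266 -0.2595]
 [ 0.4152 -0.2729]
 [ 0.4081 -0.2249]] [ 0.46698308 -0.24201468] pad (0.4685, -0.2425)
[ 0.55546529 -0.18591185  0.17612452]
the job is handed in; nothing more can be done
```

The job is done and handed in at about 23 s of the 54 s allowed.

I squeezed both orange tabs, lifted the cover off and set it down right way up on the blue pad. After releasing it, I pushed the green-tipped lever forward to its stop and let it spring back.

**Last checks:**
- **Cover:** it stands level, its top at 0.059 m against 0.060 expected. Its centre measures (0.467, -0.242) against (0.4685, -0.2425) for the pad, about 2 mm off. It touched down at about 20 N, firmer than I had aimed for.
- **Lever:** at the stop the force rose to 16 N with the finger frozen at the expected position. Afterwards the knob showed at the same pixel as at rest.
- **Other items:** the roll, bottle, tape measure, scanner and marker look unmoved in the last pictures. I judged this by eye. The robot was touching nothing at hand-in.

**One disagreement:** the real fingertips sat about 35 mm higher than the reported tool height when shut, and about 45 mm when open. I therefore set heights from the camera depth readings. That is also why the reported height went slightly below zero over the pad.

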